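Press a pin into a security tag with a locking bench press

TASK

Push the security tag gently along its channel until it is fully home against the press's end stop. Press the handle down until the press snaps over centre and stays locked on the pin by itself, take the hand off and leave it locked for about two seconds, then push down the release lever so that the press springs open; the tag must stay home, its pin fully driven in. Feel your way, never bearing on the press or the tag with more than 25 N, and leave the other things on the counter alone.

Things in the scene. Friction and masses are not known exactly. Their poses are not given: they have to be found in the camera images.
- press: Small grey bench press fixed on the counter (base plate x -110 to +75 mm, 110 mm wide, 10 mm thick). Origin on the counter straight under the ram; its x runs along the tag channel, from the open mouth inward, y to the left, z up. The head (x -24 to +64 mm, 56 mm wide, z 66 to 134 mm) overhangs the channel's inner end.
- end_stop (a point): Middle of the end stop (the column's face) at the inner end of the channel, at press (30, 0, 20) mm. The channel lies on the base plate (floor at z = 10 mm), 36 mm wide between two low steel walls (10 mm high, press x -70 to +30 mm).
- tag: Loose grey plastic security tag, 110 x 33 x 20 mm, 120 g, lying lengthwise in the channel's mouth, 28 to 45 mm short of home. Origin on its underside below the pin: leading end 30 mm ahead (its +x), near end 80 mm behind; z up. Home, its leading end touches the stop, its origin is at press x = 0, and its near end sticks out at press x = -80 mm, to be pushed by shut fingertips.
- pin_head (a point): Centre of the top of the pin's round head (22 mm across, 4 mm thick) on the tag. It stands 29 mm above the tag's underside at first and 24 mm when the pin is fully in (5 mm travel). The pin is stiff (about 14 N) and stays where it is pushed.
- foot: Round black rubber foot under the ram, 17 mm across; origin at its lower face: 47 mm above the counter open, 34 mm locked on a driven pin. Driven by the handle; sprung. Pushed straight down 85 mm out from the pivot, the handle resists with 2 to 4 N, then up to 10 N, less near the dead centre (some 5 to 9 mm above a rubber stop, which is stiff). Past it, it stays down; let go before, it springs up.
- handle_pivot (a point): Pivot of the handle, at press (0, 0, 118) mm, axis along the press's x. The handle (black rubber grip 26 mm wide, 15 mm thick, 60 to 135 mm from the pivot) points to press -y. It is clamped on at an angle that differs from press to press: open it rises at 11 to 37 degrees; it swings down by 38 to 48 degrees and ends 5 to 32 degrees below level, so the height at which it locks must be felt.
- release_pad (a point): Centre of the top of the release lever's black pad (32 x 36 mm), at press (-30, 82, 107) mm when at rest; the rocker's pivot is at press y = 10, z = 100 mm, axis along x. Pushed down, it is free for 5 to 7 mm, then takes about 4 N (at most 8) until the press lets go at 10 to 14 mm; its own stop is at 28 mm. It springs back. The handle then flies up on the -y side.
- button_tin: Bystander: round grey-green tin, 70 mm across, 46 mm high, loose; origin at the centre of its underside.
- tag_box: Bystander: light blue card box, 60 x 85 x 45 mm, loose; origin at the centre of its underside.
- tape_measure: Bystander: yellow round tape measure, about 55 mm across, 15 mm high, loose; origin at the centre of its underside.
Mind the look-alikes: they are no part of the job. Of the things shaped like the tag, the grey one is meant.

How it is judged:
On the way, in this order (a step that is already met when the one before it is completed fails the run):
1. the tag is fully home in the channel (within 3 mm of the stop) (x of tag in the frame of press above -0.003 m), for 0.1 s.
2. the press is locked on the pin by itself, with the hand off it: pin fully in, tag home, the foot squeezing with more than 10 N, for one second (x of tag in the frame of press above -0.004 m and z of pin_head in the frame of tag below 0.0258 m and contact force between foot and anything else above 10 N and contact force between the fingers and press below 0.2 N), for 1 s.
3. the release lever is pushed down by 4 mm or more while the press is still locked (z of release_pad in the frame of press below 0.103 m and contact force between foot and anything else above 5 N).
At the end, for the whole second after the job is handed in: The press is open (foot sprung up off the pin, more than 43 mm above the counter, hence the handle up, release lever sprung back), the pin is fully in (within 2 mm), and the tag lies still and home (within 5 mm of the stop) (z of foot in the frame of press above 0.043 m and contact force between foot and anything else below 0.5 N and z of pin_head in the frame of tag below 0.0258 m and x of tag in the frame of press above -0.005 m and z of release_pad in the frame of press above 0.103 m and linear speed of tag below 0.01 m/s); the robot touches nothing.
It fails at once if the fingers bear on the press (handle and release lever included) with more than 30 N (contact force between the fingers and press above 30 N).
It fails at once if the fingers bear on the tag with more than 30 N (contact force between the fingers and tag above 30 N).
It fails at once if a bystander (tin, card box, tape measure) is moved by more than 20 mm (distance of any of button_tin, tag_box, tape_measure from where it was at the start of the episode above 0.02 m).
It also fails if it takes over 61 s, if anything falls off the work surface, if the arm or the gripper's body presses on something with over 40 N, if the wrist force passes 120 N, or if a joint passes its speed limit or range.

ROBOT

A 7-joint arm with a two-finger parallel gripper is mounted at the origin on a cart in front of the work surface, level with it; the furniture and walls round the work are solid. World frame = base frame: x ahead of the robot, y to its left, z up, the work surface at z = 0. Lengths are in m, angles in rad, forces in N, time in s.
With the tool pointing down it reaches from about 0.425 to 0.95 m from the base axis. Payload 4.7 kg.
Tool frame: the origin (TCP) lies midway between the tips of the shut fingers; the grasp point (between the pads) lies 19 mm behind it; z points along the fingers, y is the direction in which the jaws open and shut (so a half turn about z gives the same grasp; the last joint's range is limited). The gripper opens to 87 mm and grips with 3 to 60 N. Pads are 19 mm wide; open, the fingers measure 117 mm over their backs; the gripper's body (75 mm by 190 mm) begins 51 mm behind the grasp point.
Start: joints at [-1.145, 0.469, -0.049, 1.532, 0.024, 1.141, -0.082], TCP at [0.296, 0.606, 0.223] pointing down, gripper open.
Joint ranges: [-2.59, 2.59], [-0.33, 1.99], [-1.39, 1.29], [0.1, 2.45], [-1.04, 4.18], [0.21, 1.99], [-2.66, 2.66]. Speed limits (rad/s): [2.57, 2.57, 3.14, 3.14, 3.14, 3.14, 3.14].

INTERFACE

Orientations are given as a unit quaternion [x, y, z, w].
In Python, from bench import * gives the robot as it stands. The module is installed in compiled form; this text tells all that it offers.
- The arm moves only by the tool move_arm, never from a script. Its argument "steps" is one flat list of numbers, 7 for each row, row after row: the opening, from 0 (shut) to 1 (fully open), then the shift along the tool's x, y, z scaled (see below), then the turn, a rotation vector about the tool's x, y, z scaled (see below). A call has 1 to 10 rows; each row shifts and turns the commanded pose from where the row before left it, along the tool's axes as they then stand; what a row does not reach is not made up. The controller multiplies each number of a shift by 15 cm and each number of a turn by 360 degrees. A row lasts 1/12 s, in which the tool goes at most 41.7 mm and 7.16 degrees, less where a joint would pass 70% of its speed; a pose out of reach is approached as far as the arm can. A call with a number of a shift or a turn outside -1 to 1 is refused whole. A call with a gripper value outside its range is refused whole. The fingers move at their own pace and stop on an object; "grip_force" is the grip in N (left out, the last holds). Time passes only in rows, so rows that do not move let the fingers close. It gives the time, the measured TCP pose, the force and the opening at its end, in the units of the state.
- read_state(): the state, without advancing time (a new reading comes with each control period).
- snapshot(name): name is "scene" or "top"; returns the picture (384x512x3 uint8, red, green, blue); there is no depth.
- camera_params(name): a dict with "camera_matrix" (3x3 intrinsics, pixels), "R" (3x3) and "t" (3): a world point X has camera coordinates R X + t. Camera axes: x right, y down, z forward; pixel columns grow to the right and rows downward; lengths in m; the calibration is good to about 2 mm. A picture is of the moment at which its call begins. camera_params takes no time and is no camera call.
- job_done(): hands the job in, once; it reports no verdict.
The state is a dict: "time_s": time; "joints": joint angles; "dq": joint speeds; "joint_torque": joint torques, N m; "tcp_pos": TCP position; "tool_rot": TCP orientation; "force": force on the tool from outside, world axes, zero at the start; "wrist_torque": the same for the moment, N m; "finger_gap": opening from 0.0 (shut) to 1.0 (fully open).
Only numpy, scipy, OpenCV 4.12 (cv2) and the standard library are available. Lean on these libraries where they do the work, as an engineer would, in place of code of your own. Each camera call takes 0.05 s, during which the arm holds its last target. There are 200 camera calls.

## Working session

There is one attempt and no reset: what is moved stays moved. The work goes in short steps, Python scripts to look and compute and a tool call to move; the robot and the scene stay as the last step left them, time stands still between calls to the robot, and variables do not carry over. Pictures are saved under pics/ and viewed, about 8 in all and at most 12, crops included, and the job is handed in when it is done.

Besides the shell and the picture viewer there is one more tool, called after ">>>" by a JSON object that holds its "method" and its "body". move_arm: Moves the arm, as the interface text tells. Shifts and turns lie within -1 to 1; 1 stands for 15 cm of shift or 360 degrees of turn. Its arguments: {"type":"object","properties":{"steps":{"type":"array","items":{"type":"number","minimum":-1,"maximum":1}},"grip_force":{"type":"number"}},"required":["steps"]}

```bash
mkdir -p pics; python3 - <<'E'
from bench import *
import cv2,numpy as np
for n in ("scene","top"):
    cv2.imwrite(f"pics/{n}0.png",snapshot(n)[:,:,::-1]); p=camera_params(n)
    print(n,p["camera_matrix"].round(1).tolist(),p["R"].round(3).tolist(),p["t"].round(3).tolist())
s=read_state();print(s["time_s"],s["tcp_pos"],s["tool_rot"],s["force"])
E
```

```text
scene [[375.3, 0.0, 251.9], [0.0, 375.3, 193.0], [0.0, 0.0, 1.0]] [[0.917, -0.399, 0.009], [-0.301, -0.706, -0.641], [0.262, 0.585, -0.767]] [-0.551, 0.223, 0.805]
top [[485.2, 0.0, 257.9], [0.0, 485.2, 202.0], [0.0, 0.0, 1.0]] [[0.008, -1.0, 0.029], [-0.98, -0.014, -0.197], [0.197, -0.026, -0.98]] [-0.073, 0.587, 1.264]
0.1 [0.29625183 0.60590135 0.22159232] [ 2.25419698e-01  9.74261341e-01 -8.77997204e-04 -1.67075035e-04] [ 0.49295161 -0.45893787 -0.31092939]
```

View pics/scene0.png

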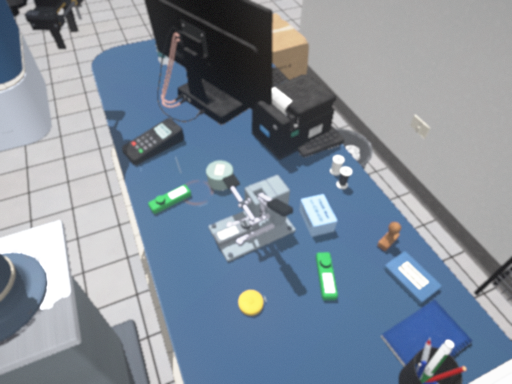

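View pics/top0.png

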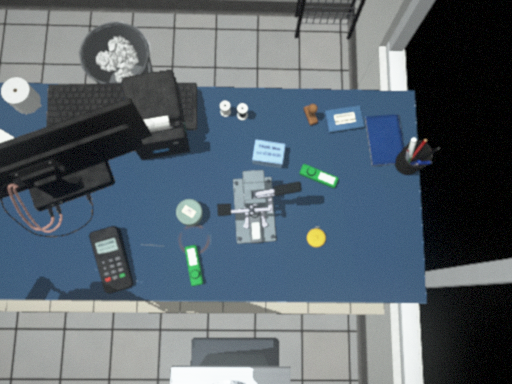

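Tag candidates: grey tag in the press channel (top ≈(256,230)), and green look-alikes at top (193,265) and (318,176). The grey one in the channel fits; I'll confirm it in enlarged crops.

```bash
python3 - <<'E'
import cv2
a=cv2.imread("pics/top0.png")[165:250,205:310]; b=cv2.imread("pics/scene0.png")[170:262,200:300]
cv2.imwrite("pics/c1.png",cv2.resize(a,None,fx=7,fy=7,interpolation=2))
cv2.imwrite("pics/c2.png",cv2.resize(b,None,fx=6.5,fy=6.5,interpolation=2)[:598])
E
```

```text
(no output)
```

View pics/c1.png

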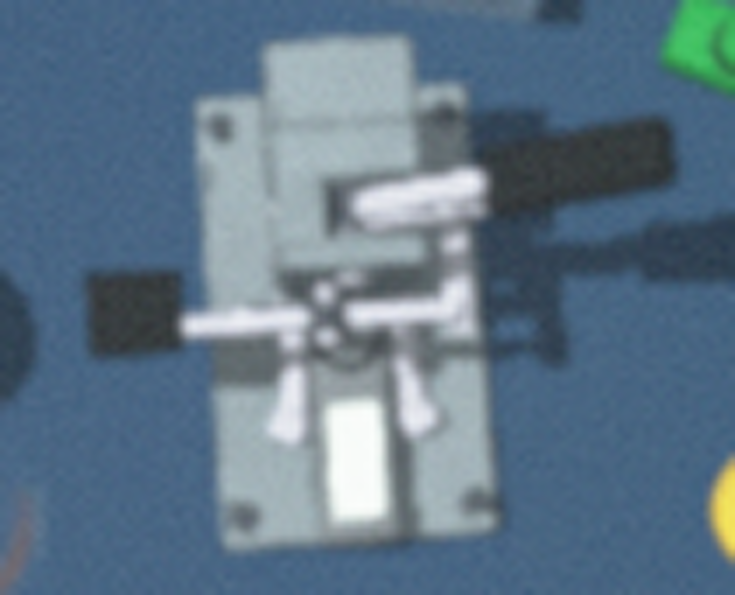

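View pics/c2.png

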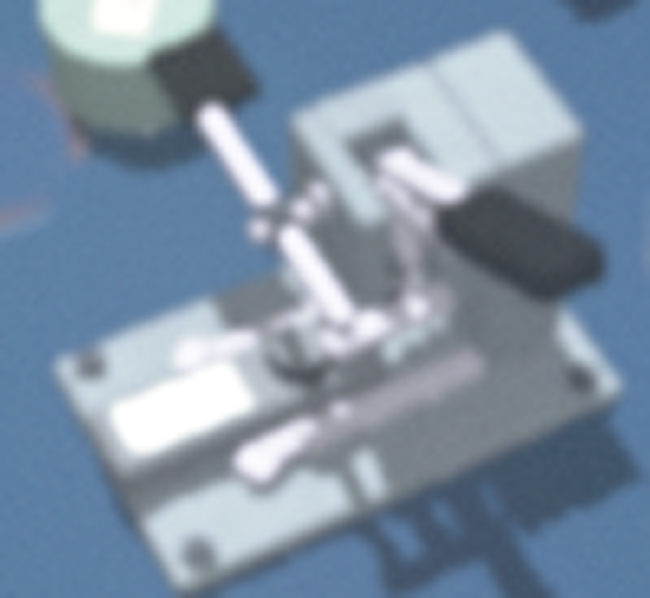

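The crops confirm it: the grey tag with the white label lies in the press channel, mouth towards the robot. The release pad is on the left, at top crop (134,312), and the raised handle is on the right, with its end at top crop (672,152). Next I fit the pose.

```bash
cat > fit.py <<'E'
import numpy as np
from bench import *
from scipy.optimize import least_squares
C={n:camera_params(n) for n in("top","scene")}
def proj(n,X):
    p=C[n]; c=p["R"]@X+p["t"]; q=p["camera_matrix"]@c; return q[:2]/q[2]
def px(n,c):
    f,o=((7,(205,165)) if n=="top" else (6.5,(200,170)))
    return (np.array(c)+.5)/f-.5+o
def W(p,X):
    c,s=np.cos(p[2]),np.sin(p[2]); return np.array([p[0]+c*X[0]-s*X[1],p[1]+s*X[0]+c*X[1],X[2]])
E
cat > run.py <<'E'
from fit import *
obs=[("top",(222,550),(-110,55,10)),("top",(497,530),(-110,-55,10)),("top",(195,98),(75,55,10)),("top",(466,85),(75,-55,10)),
("scene",(55,362),(-110,55,10)),("scene",(180,592),(-110,-55,10)),("scene",(622,388),(75,-55,10)),
("top",(134,312),(-30,82,107)),("scene",(203,73),(-30,82,107)),("scene",(293,120),(-24,28,134)),("top",(275,268),(-24,28,134))]
def res(p): return np.concatenate([proj(n,W(p,np.array(X)/1e3))-px(n,c) for n,c,X in obs])
r=least_squares(res,[.6,0,0],loss="soft_l1"); p=r.x
print("pose",p.round(4),np.degrees(p[2]).round(2)); print(r.fun.reshape(-1,2).round(1).tolist())
def rt(q):
    s,a=q; E=[]
    for n,c in(("top",(672,152)),("scene",(598,268))):
        E.append(proj(n,W(p,np.array([0,-.135*np.cos(a),.118+.135*np.sin(a)])))-px(n,c))
    for n,c,X in(("top",(362,540),(-80,0,30)),("top",(345,335),(0,0,39)),("scene",(115,435),(-80,16,30)),("scene",(298,348),(0,0,39))):
        E.append(proj(n,W(p,np.array([X[0]/1e3+s,X[1]/1e3,X[2]/1e3])))-px(n,c))
    return np.concatenate(E)
r=least_squares(rt,[-.035,.4],loss="soft_l1",x_scale=[.01,.1]);print("tag s, handle deg",r.x[0],np.degrees(r.x[1]));print(r.fun.reshape(-1,2).round(1).tolist())
for k,X in dict(push=(-150,0,20),pad=(-30,82,107),h85=(0,-85,170),stop=(30,0,20)).items(): print(k,W(p,np.array(X)/1e3).round(3))
from scipy.spatial.transform import Rotation as R
print(R.from_quat(read_state()["tool_rot"]).as_matrix().round(3).tolist())
E
python3 run.py
```

```text
pose [ 0.5937 -0.0561  0.0759] 4.35
[[0.2, 0.2], [0.4, 0.5], [0.3, 0.3], [-0.0, -0.1], [0.0, -0.3], [0.2, -0.5], [1.0, -0.2], [0.2, 0.2], [0.6, -0.8], [-0.6, -1.0], [0.5, 1.0]]
tag s, handle deg -0.0318894025828447 34.29867353101079
[[-0.3, -0.1], [-3.2, 0.4], [0.2, 0.2], [0.8, 0.3], [-3.9, -4.0], [1.3, -0.8]]
push [ 0.444 -0.067  0.02 ]
pad [0.558 0.023 0.107]
h85 [ 0.6   -0.141  0.17 ]
stop [ 0.624 -0.054  0.02 ]
[[-0.898, 0.439, -0.001], [0.439, 0.898, -0.002], [-0.0, -0.002, -1.0]]
```

>>> {"method": "move_arm", "body": {"steps": [0, -0.164, -0.147, 0, 0, 0, 0, 0, -0.164, -0.147, 0, 0, 0, 0, 0, -0.164, -0.147, 0, 0, 0, 0, 0, -0.164, -0.147, 0, 0, 0, 0, 0, -0.164, -0.147, 0, 0, 0, 0, 0, -0.164, -0.147, 0, 0, 0, 0, 0, -0.164, -0.147, 0, 0, 0, 0, 0, -0.164, -0.147, 0, 0, 0, 0, 0, -0.164, -0.147, 0, 0, 0, 0, 0, -0.164, -0.147, 0, 0, 0, 0]}}

```text
time_s: 0.93
tcp_pos: [0.4207, 0.2985, 0.2223]
tool_rot: [0.225, 0.974, -0.0, -0.0]
force: [0.3, 0.3, 0.2]
finger_gap: 0.323
```

>>> {"method": "move_arm", "body": {"steps": [0, -0.125, -0.211, 0, 0, 0, 0, 0, -0.125, -0.211, 0, 0, 0, 0, 0, -0.125, -0.211, 0, 0, 0, 0, 0, -0.125, -0.211, 0, 0, 0, 0, 0, -0.125, -0.211, 0, 0, 0, 0, 0, -0.125, -0.211, 0, 0, 0, 0, 0, -0.125, -0.211, 0, 0, 0, 0, 0, -0.125, -0.211, 0, 0, 0, 0, 0, -0.125, -0.211, 0, 0, 0, 0, 0, -0.125, -0.211, 0, 0, 0, 0]}}

```text
time_s: 1.77
tcp_pos: [0.4495, -0.0681, 0.2225]
tool_rot: [0.225, 0.974, 0.0, -0.0]
force: [-0.4, -0.5, -0.2]
finger_gap: 0.003
```

>>> {"method": "move_arm", "body": {"steps": [0, 0, 0, 0, 0, 0, -0.0169, 0, 0, 0, 0, 0, 0, -0.0169, 0, 0, 0, 0, 0, 0, -0.0169, 0, 0, 0, 0, 0, 0, -0.0169, 0, 0, 0, 0, 0, 0, -0.0169, 0, 0, 0, 0, 0, 0, 0]}}

```text
time_s: 2.27
tcp_pos: [0.4497, -0.0664, 0.2222]
tool_rot: [-0.039, 0.999, 0.0, -0.0]
force: [0.3, -0.1, 0.5]
finger_gap: 0.005
```

```bash
cat > st.py <<'E'
from fit import *
from scipy.spatial.transform import Rotation as R
import sys
p=[.5937,-.0561,.0759]; s=read_state(); M=R.from_quat(s["tool_rot"]).as_matrix(); t=s["tcp_pos"]
c,sn=np.cos(p[2]),np.sin(p[2]); d=t[:2]-p[:2]
print("t",s["time_s"],"tcp",t.round(4),"F",s["force"].round(2),"press mm",((c*d[0]+sn*d[1])*1e3).round(1),((-sn*d[0]+c*d[1])*1e3).round(1),(t[2]*1e3).round(1))
print(M.round(3).tolist(), s["joints"].round(2),s["finger_gap"])
def to(X): # press-frame mm target -> tool shift scaled
    print("shift",X,(M.T@(W(p,np.array(X)/1e3)-t)/.15).round(3))
for a in sys.argv[1:]: to(eval(a))
E
python3 st.py "(-135,0,200)" "(-135,0,19)"
```

```text
t 2.2667 tcp [ 0.4497 -0.0664  0.2222] F [ 0.27 -0.11  0.54] press mm -144.4 0.6 222.2
[[-0.997, -0.078, -0.001], [-0.078, 0.997, 0.0], [0.001, 0.0, -1.0]] [-0.23  0.1   0.31  2.05 -0.04  1.    1.75] 0.005190409666131483
shift (-135, 0, 200) [-0.063 -0.004  0.148]
shift (-135, 0, 19) [-0.063 -0.004  1.355]
```

>>> {"method": "move_arm", "body": {"steps": [0, 0, 0, 0.15, 0, 0, 0, 0, 0, 0, 0.15, 0, 0, 0, 0, 0, 0, 0.15, 0, 0, 0, 0, 0, 0, 0.15, 0, 0, 0, 0, 0, 0, 0.15, 0, 0, 0, 0, 0, 0, 0.15, 0, 0, 0, 0, 0, 0, 0.15, 0, 0, 0, 0, 0, 0, 0.15, 0, 0, 0, 0, 0, 0, 0.15, 0, 0, 0, 0, 0, 0, 0, 0, 0, 0]}}

```text
time_s: 3.1
tcp_pos: [0.4471, -0.0661, 0.0168]
tool_rot: [-0.037, 0.999, 0.0, -0.004]
force: [-0.3, 0.3, -0.1]
finger_gap: 0.004
```

```bash
python3 st.py "(-120,0,19)" "(-90,0,19)"
```

```text
t 3.1 tcp [ 0.4471 -0.0661  0.0168] F [-0.31  0.34 -0.13] press mm -147.0 1.2 16.8
[[-0.997, -0.074, -0.008], [-0.074, 0.997, 0.0], [0.008, 0.001, -1.0]] [-0.14  0.44  0.24  2.23 -0.21  0.51  1.9 ] 0.004285303201927709
shift (-120, 0, 19) [-0.18  -0.007 -0.016]
shift (-90, 0, 19) [-0.38  -0.007 -0.017]
```

>>> {"method": "move_arm", "body": {"steps": [0, -0.014, -0.002, -0.004, 0, 0, 0, 0, -0.014, -0.002, -0.004, 0, 0, 0, 0, -0.014, -0.002, -0.004, 0, 0, 0, 0, -0.014, -0.002, -0.004, 0, 0, 0, 0, -0.014, 0, 0, 0, 0, 0, 0, -0.014, 0, 0, 0, 0, 0, 0, -0.014, 0, 0, 0, 0, 0, 0, -0.014, 0, 0, 0, 0, 0, 0, -0.014, 0, 0, 0, 0, 0, 0, -0.014, 0, 0, 0, 0, 0]}}

```text
time_s: 3.93
tcp_pos: [0.4709, -0.0659, 0.0224]
tool_rot: [-0.038, 0.999, 0.0, -0.0]
force: [-1.2, 0.2, 1.8]
finger_gap: 0.004
```

>>> {"method": "move_arm", "body": {"steps": [0, -0.012, 0, 0, 0, 0, 0, 0, -0.012, 0, 0, 0, 0, 0, 0, -0.012, 0, 0, 0, 0, 0, 0, -0.012, 0, 0, 0, 0, 0, 0, -0.012, 0, 0, 0, 0, 0, 0, -0.012, 0, 0, 0, 0, 0, 0, -0.012, 0, 0, 0, 0, 0, 0, -0.012, 0, 0, 0, 0, 0]}}

```text
time_s: 4.6
tcp_pos: [0.4857, -0.0649, 0.0224]
tool_rot: [-0.038, 0.999, 0.0, 0.0]
force: [-0.6, -0.7, -0.5]
finger_gap: 0.002
```

```bash
python3 st.py "(-90,0,19)"
```

```text
t 4.6 tcp [ 0.4857 -0.0649  0.0224] F [-0.59 -0.7  -0.54] press mm -108.4 -0.6 22.4
[[-0.997, -0.076, 0.0], [-0.076, 0.997, 0.0], [-0.0, 0.0, -1.0]] [-0.15  0.46  0.24  2.15 -0.21  0.55  1.89] 0.0023007071437825335
shift (-90, 0, 19) [-0.123  0.004  0.023]
```

>>> {"method": "move_arm", "body": {"steps": [0, -0.008, 0, 0, 0, 0, 0, 0, -0.008, 0, 0, 0, 0, 0, 0, -0.008, 0, 0, 0, 0, 0, 0, -0.008, 0, 0, 0, 0, 0, 0, -0.008, 0, 0, 0, 0, 0, 0, -0.008, 0, 0, 0, 0, 0, 0, -0.008, 0, 0, 0, 0, 0, 0, -0.008, 0, 0, 0, 0, 0, 0, -0.008, 0, 0, 0, 0, 0, 0, -0.008, 0, 0, 0, 0, 0]}}

```text
time_s: 5.43
tcp_pos: [0.4973, -0.064, 0.0224]
tool_rot: [-0.038, 0.999, 0.0, -0.0]
force: [-1.3, -0.7, 0.4]
finger_gap: 0.005
```

>>> {"method": "move_arm", "body": {"steps": [0, -0.006, 0, 0, 0, 0, 0, 0, -0.006, 0, 0, 0, 0, 0, 0, -0.006, 0, 0, 0, 0, 0]}}

```text
time_s: 5.68
tcp_pos: [0.5001, -0.0638, 0.0224]
tool_rot: [-0.038, 0.999, 0.0, -0.0]
force: [-1.1, -0.2, 0.5]
finger_gap: 0.005
```

>>> {"method": "move_arm", "body": {"steps": [0, -0.006, 0, 0, 0, 0, 0, 0, -0.006, 0, 0, 0, 0, 0]}}

```text
time_s: 5.85
tcp_pos: [0.5019, -0.0637, 0.0224]
tool_rot: [-0.038, 0.999, 0.0, -0.0]
force: [-0.9, -0.3, 1.2]
finger_gap: 0.005
```

>>> {"method": "move_arm", "body": {"steps": [0, -0.005, 0, 0, 0, 0, 0, 0, -0.005, 0, 0, 0, 0, 0]}}

```text
time_s: 6.02
tcp_pos: [0.5029, -0.0636, 0.0224]
tool_rot: [-0.038, 0.999, 0.0, -0.001]
force: [-3.4, 0.8, 2.4]
finger_gap: 0.005
```

>>> {"method": "move_arm", "body": {"steps": [0, -0.005, 0, 0, 0, 0, 0, 0, -0.005, 0, 0, 0, 0, 0]}}

```text
time_s: 6.18
tcp_pos: [0.5029, -0.0636, 0.0222]
tool_rot: [-0.038, 0.999, 0.0, -0.002]
force: [-6.2, -0.8, 5.9]
finger_gap: 0.003
```

>>> {"method": "move_arm", "body": {"steps": [0, -0.004, 0, 0, 0, 0, 0]}}

```text
time_s: 6.27
tcp_pos: [0.503, -0.0635, 0.0221]
tool_rot: [-0.038, 0.999, 0.0, -0.003]
force: [-6.8, -0.6, 6.3]
finger_gap: 0.003
```

>>> {"method": "move_arm", "body": {"steps": [0, 0.015, 0, 0, 0, 0, 0, 0, 0.05, 0, 0, 0, 0, 0, 0, 0.1, 0, 0, 0, 0, 0, 0, 0.05, 0, 0, 0, 0, 0, 0, 0, 0, -0.2, 0, 0, 0, 0, 0, 0, -0.25, 0, 0, 0, 0, 0, 0, -0.25, 0, 0, 0, 0, 0, 0, -0.25, 0, 0, 0, 0, 0, 0, -0.25, 0, 0, 0, 0, 0, 0, -0.2, 0, 0, 0]}}

```text
time_s: 7.1
tcp_pos: [0.4741, -0.066, 0.2356]
tool_rot: [-0.038, 0.999, 0.0, 0.002]
force: [1.1, 0.4, -0.5]
finger_gap: 0.006
```

```bash
python3 - <<'E'
from bench import *
import cv2,numpy as np
a=snapshot("scene")[170:262,200:300,::-1];b=snapshot("top")[165:257,205:310,::-1]
r=lambda x:cv2.resize(x,None,fx=3.9,fy=3.9,interpolation=2)
cv2.imwrite("pics/h1.png",np.hstack([r(a),r(b)])[:, :800])
E
python3 st.py "(0,-85,240)"
```

```text
t 7.2 tcp [ 0.477  -0.0662  0.2379] F [-0.25  0.44 -0.1 ] press mm -117.1 -1.2 237.9
[[-0.997, -0.076, 0.013], [-0.076, 0.997, 0.001], [-0.013, -0.0, -1.0]] [-0.25  0.12  0.33  1.98 -0.05  1.03  1.75] 0.008194531435002449
shift (0, -85, 240) [-0.781 -0.559 -0.004]
```

View pics/h1.png

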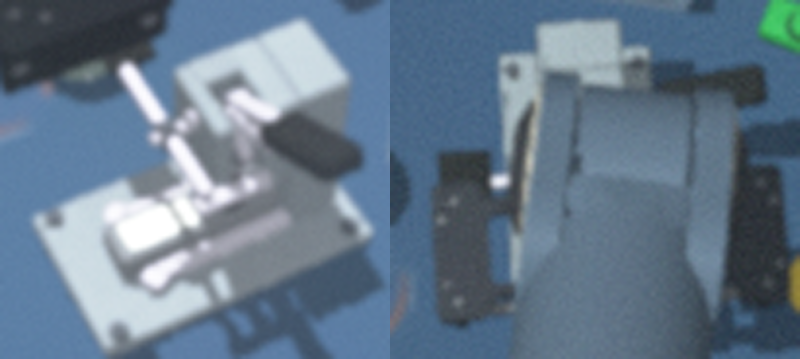

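>>> {"method": "move_arm", "body": {"steps": [0, -0.13, -0.096, 0, 0, 0, 0, 0, -0.13, -0.096, 0, 0, 0, 0, 0, -0.13, -0.096, 0, 0, 0, 0, 0, -0.13, -0.096, 0, 0, 0, 0, 0, -0.13, -0.096, 0, 0, 0, 0, 0, -0.13, -0.096, 0, 0, 0, 0, 0, 0, 0, 0.08, 0, 0, 0, 0, 0, 0, 0.08, 0, 0, 0, 0, 0, 0, 0.04, 0, 0, 0, 0, 0, 0, 0, 0, 0, 0]}}

```text
time_s: 8.03
tcp_pos: [0.5943, -0.1419, 0.1996]
tool_rot: [-0.038, 0.999, 0.001, -0.003]
force: [-0.2, -0.2, -1.2]
finger_gap: 0.008
```

```bash
python3 st.py "(0,-88,205)"; python3 - <<'E'
from fit import *
p=[.5937,-.0561,.0759]
for X in((-80,16.5,30),(-80,-16.5,30),(-85,16.5,30)): print((proj("scene",W(p,np.array(X)/1e3))-[200,170])*3.9)
E
```

```text
t 8.0333 tcp [ 0.5943 -0.1419  0.1996] F [-0.16 -0.19 -1.24] press mm -5.9 -85.6 199.6
[[-0.997, -0.077, -0.005], [-0.077, 0.997, 0.001], [0.005, 0.002, -1.0]] [-0.11  0.4   0.36  1.73 -0.16  1.05  1.96] 0.008279046893519264
shift (0, -88, 205) [-0.039 -0.016 -0.036]
[ 99.61195406 223.09877944]
[123.36168452 263.70902283]
[ 92.15234584 226.24555626]
```

>>> {"method": "move_arm", "body": {"steps": [0, -0.02, 0, 0.01, 0, 0, 0, 0, -0.019, 0, 0.013, 0, 0, 0, 0, 0, 0, 0.013, 0, 0, 0, 0, 0, 0, 0.013, 0, 0, 0, 0, 0, 0, 0.013, 0, 0, 0, 0, 0, 0, 0.013, 0, 0, 0, 0, 0, 0, 0.013, 0, 0, 0, 0, 0, 0, 0.013, 0, 0, 0, 0, 0, 0, 0.013, 0, 0, 0]}}

```text
time_s: 8.78
tcp_pos: [0.6026, -0.1429, 0.1856]
tool_rot: [-0.038, 0.999, -0.0, 0.0]
force: [0.1, 0.3, 2.6]
finger_gap: 0.008
```

>>> {"method": "move_arm", "body": {"steps": [0, 0, 0, 0.013, 0, 0, 0, 0, 0, 0, 0.013, 0, 0, 0, 0, 0, 0, 0.013, 0, 0, 0, 0, 0, 0, 0.013, 0, 0, 0, 0, 0, 0, 0.013, 0, 0, 0, 0, 0, 0, 0.013, 0, 0, 0, 0, 0, 0, 0.013, 0, 0, 0, 0, 0, 0, 0.013, 0, 0, 0]}}

```text
time_s: 9.45
tcp_pos: [0.6023, -0.1427, 0.1695]
tool_rot: [-0.038, 0.999, 0.0, -0.0]
force: [-0.4, -0.7, 1.6]
finger_gap: 0.006
```

>>> {"method": "move_arm", "body": {"steps": [0, 0, 0, 0.013, 0, 0, 0, 0, 0, 0, 0.013, 0, 0, 0, 0, 0, 0, 0.013, 0, 0, 0, 0, 0, 0, 0.013, 0, 0, 0, 0, 0, 0, 0.013, 0, 0, 0, 0, 0, 0, 0.013, 0, 0, 0, 0, 0, 0, 0.013, 0, 0, 0, 0, 0, 0, 0.013, 0, 0, 0]}}

```text
time_s: 10.12
tcp_pos: [0.6031, -0.1445, 0.1553]
tool_rot: [-0.038, 0.999, -0.001, 0.001]
force: [-0.2, -3.0, 6.2]
finger_gap: 0.001
```

>>> {"method": "move_arm", "body": {"steps": [0, 0, 0, 0.013, 0, 0, 0, 0, 0, 0, 0.013, 0, 0, 0, 0, 0, 0, 0.013, 0, 0, 0, 0, 0, 0, 0.013, 0, 0, 0, 0, 0, 0, 0.013, 0, 0, 0, 0, 0, 0, 0.013, 0, 0, 0]}}

```text
time_s: 10.62
tcp_pos: [0.6028, -0.1436, 0.1429]
tool_rot: [-0.038, 0.999, -0.001, 0.001]
force: [0.2, -2.3, 3.3]
finger_gap: 0.006
```

>>> {"method": "move_arm", "body": {"steps": [0, 0, 0, 0.013, 0, 0, 0, 0, 0, 0, 0.013, 0, 0, 0, 0, 0, 0, 0.013, 0, 0, 0]}}

```text
time_s: 10.87
tcp_pos: [0.6024, -0.1428, 0.1364]
tool_rot: [-0.038, 0.999, -0.0, 0.0]
force: [-0.1, -2.6, 3.8]
finger_gap: 0.006
```

>>> {"method": "move_arm", "body": {"steps": [0, 0, 0, 0.013, 0, 0, 0, 0, 0, 0, 0.013, 0, 0, 0, 0, 0, 0, 0.013, 0, 0, 0]}}

```text
time_s: 11.12
tcp_pos: [0.6023, -0.1426, 0.1303]
tool_rot: [-0.038, 0.999, 0.0, -0.0]
force: [-0.1, -2.5, 2.7]
finger_gap: 0.009
```

>>> {"method": "move_arm", "body": {"steps": [0, 0, 0, 0.01, 0, 0, 0, 0, 0, 0, 0.01, 0, 0, 0, 0, 0, 0, 0.01, 0, 0, 0]}}

```text
time_s: 11.37
tcp_pos: [0.602, -0.1421, 0.1257]
tool_rot: [-0.038, 0.999, 0.0, -0.0]
force: [0.4, -1.4, 0.9]
finger_gap: 0.002
```

>>> {"method": "move_arm", "body": {"steps": [0, 0, 0, 0.01, 0, 0, 0, 0, 0, 0, 0.01, 0, 0, 0, 0, 0, 0, 0.01, 0, 0, 0]}}

```text
time_s: 11.62
tcp_pos: [0.6018, -0.1416, 0.1209]
tool_rot: [-0.038, 0.999, 0.001, -0.001]
force: [0.1, 0.0, -0.2]
finger_gap: 0.002
```

>>> {"method": "move_arm", "body": {"steps": [0, 0, 0, 0.01, 0, 0, 0, 0, 0, 0, 0.01, 0, 0, 0]}}

```text
time_s: 11.78
tcp_pos: [0.602, -0.1421, 0.1182]
tool_rot: [-0.038, 0.999, 0.0, -0.0]
force: [-0.9, -0.4, -1.0]
finger_gap: 0.002
```

>>> {"method": "move_arm", "body": {"steps": [0, 0, 0, 0.008, 0, 0, 0, 0, 0, 0, 0.008, 0, 0, 0]}}

```text
time_s: 11.95
tcp_pos: [0.6023, -0.1424, 0.1161]
tool_rot: [-0.038, 0.999, 0.0, -0.0]
force: [-0.3, 0.2, 5.3]
finger_gap: 0.009
```

>>> {"method": "move_arm", "body": {"steps": [0, 0, 0, 0.006, 0, 0, 0]}}

```text
time_s: 12.03
tcp_pos: [0.6027, -0.1424, 0.1161]
tool_rot: [-0.038, 0.999, 0.0, 0.0]
force: [-1.9, 0.1, 7.8]
finger_gap: 0.006
```

>>> {"method": "move_arm", "body": {"steps": [0, 0, 0, 0.006, 0, 0, 0]}}

```text
time_s: 12.12
tcp_pos: [0.6029, -0.1423, 0.1159]
tool_rot: [-0.038, 0.999, 0.0, 0.001]
force: [-3.3, 1.1, 12.7]
finger_gap: 0.007
```

Firm stop felt at z≈0.116, after the force fell away past dead centre. I'll lift off and look.

>>> {"method": "move_arm", "body": {"steps": [0, 0, 0, -0.02, 0, 0, 0, 0, 0, 0, -0.03, 0, 0, 0, 0, 0, 0, -0.1, 0, 0, 0, 0, 0, 0, -0.2, 0, 0, 0, 0, 0, 0, -0.2, 0, 0, 0, 0, 0, 0, -0.2, 0, 0, 0]}}

```text
time_s: 12.62
tcp_pos: [0.602, -0.1427, 0.228]
tool_rot: [-0.038, 0.999, -0.0, -0.0]
force: [0.7, 0.6, -0.2]
finger_gap: 0.004
```

```bash
python3 - <<'E'
from bench import *
import cv2,numpy as np
a=snapshot("scene")[170:262,200:300,::-1]
cv2.imwrite("pics/l1.png",cv2.resize(a,None,fx=5,fy=5,interpolation=2))
E
python3 st.py "(-30,82,200)"
```

```text
t 12.6667 tcp [ 0.6056 -0.1439  0.2351] F [ 1.54 -0.64  3.73] press mm 5.2 -88.4 235.1
[[-0.997, -0.076, 0.011], [-0.076, 0.997, -0.002], [-0.011, -0.002, -1.0]] [-0.11  0.38  0.37  1.68 -0.15  1.1   1.95] 0.005931953596520332
shift (-30, 82, 200) [0.237 1.137 0.228]
```

View pics/l1.png

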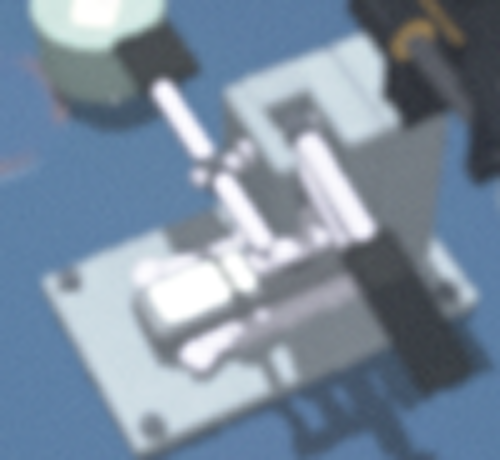

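>>> {"method": "move_arm", "body": {"steps": [0, 0.025, 0.115, 0.005, 0, 0, 0, 0, 0.025, 0.115, 0.005, 0, 0, 0, 0, 0.025, 0.115, 0.005, 0, 0, 0, 0, 0.025, 0.115, 0.005, 0, 0, 0, 0, 0.025, 0.115, 0.005, 0, 0, 0, 0, 0.025, 0.115, 0.005, 0, 0, 0, 0, 0.025, 0.115, 0.005, 0, 0, 0, 0, 0.025, 0.115, 0.005, 0, 0, 0, 0, 0.025, 0.115, 0.005, 0, 0, 0, 0, 0.025, 0.115, 0.005, 0, 0, 0]}}

```text
time_s: 13.5
tcp_pos: [0.5515, 0.0272, 0.2195]
tool_rot: [-0.038, 0.999, 0.0, 0.0]
force: [0.4, -0.2, 0.4]
finger_gap: 0.005
```

>>> {"method": "move_arm", "body": {"steps": [0, 0, 0, 0.06, 0, 0, 0, 0, 0, 0, 0.06, 0, 0, 0, 0, 0, 0, 0.06, 0, 0, 0, 0, 0, 0, 0.06, 0, 0, 0, 0, 0, 0, 0.06, 0, 0, 0, 0, 0, 0, 0.06, 0, 0, 0, 0, 0, 0, 0.06, 0, 0, 0, 0, 0, 0, 0.06, 0, 0, 0, 0, 0, 0, 0.06, 0, 0, 0, 0, 0, 0, 0, 0, 0, 0]}}

```text
time_s: 14.33
tcp_pos: [0.5506, 0.0264, 0.1364]
tool_rot: [-0.038, 0.999, -0.0, -0.002]
force: [0.2, -0.0, 1.0]
finger_gap: 0.005
```

```bash
python3 st.py "(-30,84,125)"
```

```text
t 14.3333 tcp [0.5506 0.0264 0.1364] F [ 0.16 -0.03  0.96] press mm -36.8 85.5 136.4
[[-0.997, -0.076, -0.004], [-0.076, 0.997, -0.001], [0.004, -0.0, -1.0]] [-0.35  0.37  0.29  1.93 -0.14  0.86  1.65] 0.005190260194270923
shift (-30, 84, 125) [-0.045 -0.01   0.076]
```

>>> {"method": "move_arm", "body": {"steps": [0, -0.02, -0.01, 0.03, 0, 0, 0, 0, -0.02, 0, 0.03, 0, 0, 0, 0, 0, 0, 0.03, 0, 0, 0, 0, 0, 0, 0.03, 0, 0, 0, 0, 0, 0, 0.02, 0, 0, 0, 0, 0, 0, 0.013, 0, 0, 0, 0, 0, 0, 0.013, 0, 0, 0]}}

```text
time_s: 14.92
tcp_pos: [0.5579, 0.0255, 0.1134]
tool_rot: [-0.038, 0.999, 0.0, -0.0]
force: [0.1, 0.0, -0.2]
finger_gap: 0.01
```

>>> {"method": "move_arm", "body": {"steps": [0, 0, 0, 0.01, 0, 0, 0, 0, 0, 0, 0.01, 0, 0, 0, 0, 0, 0, 0.01, 0, 0, 0]}}

```text
time_s: 15.17
tcp_pos: [0.558, 0.0255, 0.1091]
tool_rot: [-0.038, 0.999, 0.0, 0.0]
force: [-0.1, -0.3, 0.4]
finger_gap: 0.004
```

>>> {"method": "move_arm", "body": {"steps": [0, 0, 0, 0.01, 0, 0, 0, 0, 0, 0, 0.01, 0, 0, 0, 0, 0, 0, 0.01, 0, 0, 0]}}

```text
time_s: 15.42
tcp_pos: [0.558, 0.0257, 0.1046]
tool_rot: [-0.038, 0.999, 0.0, 0.0]
force: [-0.5, 1.0, 0.5]
finger_gap: 0.003
```

>>> {"method": "move_arm", "body": {"steps": [0, 0, 0, 0.01, 0, 0, 0, 0, 0, 0, 0.01, 0, 0, 0]}}

```text
time_s: 15.58
tcp_pos: [0.5581, 0.0257, 0.1017]
tool_rot: [-0.038, 0.999, 0.0, 0.0]
force: [-1.1, 1.0, 4.3]
finger_gap: 0.005
```

>>> {"method": "move_arm", "body": {"steps": [0, 0, 0, 0.01, 0, 0, 0, 0, 0, 0, 0.01, 0, 0, 0]}}

```text
time_s: 15.75
tcp_pos: [0.5582, 0.0257, 0.0989]
tool_rot: [-0.038, 0.999, 0.0, 0.0]
force: [-1.0, 0.9, 2.2]
finger_gap: 0.003
```

>>> {"method": "move_arm", "body": {"steps": [0, 0, 0, 0.01, 0, 0, 0, 0, 0, 0, 0.01, 0, 0, 0]}}

```text
time_s: 15.92
tcp_pos: [0.558, 0.0255, 0.0954]
tool_rot: [-0.038, 0.999, 0.0, 0.0]
force: [0.4, 1.7, 0.2]
finger_gap: 0.003
```

>>> {"method": "move_arm", "body": {"steps": [0, 0, 0, 0.01, 0, 0, 0, 0, 0, 0, 0.01, 0, 0, 0]}}

```text
time_s: 16.08
tcp_pos: [0.558, 0.0253, 0.0923]
tool_rot: [-0.038, 0.999, -0.0, 0.0]
force: [0.9, -1.3, 1.3]
finger_gap: 0.004
```

```bash
python3 - <<'E'
from bench import *
import cv2
a=snapshot("scene")[160:262,200:320,::-1]
cv2.imwrite("pics/r1.png",cv2.resize(a,None,fx=5,fy=5,interpolation=2))
E
```

```text
(no output)
```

View pics/r1.png

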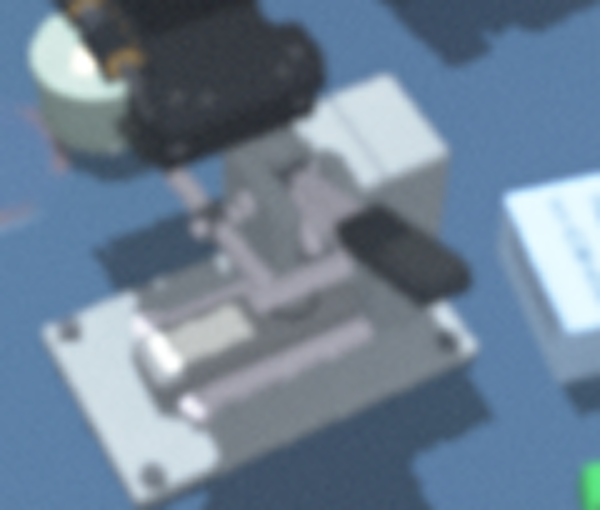

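The handle is back up at (405,255), so the press has sprung open. The tag is still home. I'll lift off gently so the pad springs back slowly.

>>> {"method": "move_arm", "body": {"steps": [0, 0, 0, -0.03, 0, 0, 0, 0, 0, 0, -0.04, 0, 0, 0, 0, 0, 0, -0.06, 0, 0, 0, 0, 0, 0, -0.15, 0, 0, 0, 0, 0, 0, -0.2, 0, 0, 0, 0, 0, 0, -0.2, 0, 0, 0, 0, 0, 0, -0.2, 0, 0, 0]}}

```text
time_s: 16.72
tcp_pos: [0.5576, 0.0251, 0.2268]
tool_rot: [-0.038, 0.999, -0.0, 0.0]
force: [1.3, -0.0, -0.2]
finger_gap: 0.003
```

>>> {"method": "move_arm", "body": {"steps": [0, 0.2, 0.1, 0, 0, 0, 0, 0, 0.2, 0.1, 0, 0, 0, 0, 0, 0.1, 0.1, 0, 0, 0, 0, 0, 0, 0, 0, 0, 0, 0, 0, 0, 0, 0, 0, 0, 0]}}

```text
time_s: 17.13
tcp_pos: [0.4794, 0.0651, 0.2257]
tool_rot: [-0.039, 0.999, 0.0, 0.001]
force: [0.6, 0.1, 0.4]
finger_gap: 0.004
```

```bash
python3 - <<'E'
from bench import *
import cv2,numpy as np
a=snapshot("scene")[165:262,195:310,::-1]
cv2.imwrite("pics/f1.png",cv2.resize(a,None,fx=6,fy=6,interpolation=2))
s=read_state();print(s["time_s"],s["tcp_pos"],s["force"])
E
```

```text
17.1833 [0.48026742 0.06443461 0.22559897] [-0.3254133  -0.04057969 -0.13022712]
```

View pics/f1.png

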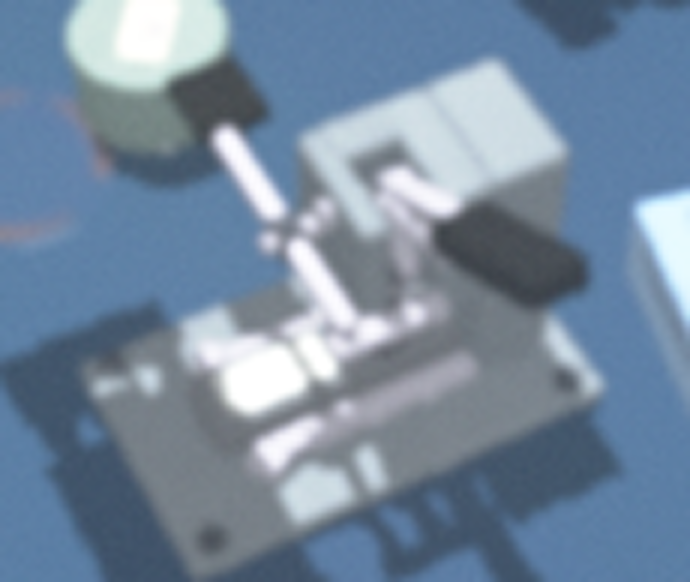

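The handle is up at (510,250), the release pad is back at rest at (218,98), and the tag is home. The arm is clear, so I'm handing in.

```bash
python3 -c "
from bench import *
print(job_done())"
```

```text
the job is handed in; nothing more can be done
None
```

I carried out the whole sequence and handed the job in at about 17 s of the 61 s allowed.

- **Tag:** I pushed it along the channel until it stopped firmly, with the fingertips at press x of about -91 mm. The force there was about 7 N along the channel (9 N in all). The predicted home position overlaid on the picture agreed to a few pixels.
- **Lock:** I pressed the handle down. It took up to about 7 N, fell to zero past dead centre, then met the stop with the tip at 116 mm (13 N). With the hand off, the handle stayed down, and I left it for over 2 s.
- **Release:** I pushed the lever down; it took about 4 N, and the press let go after roughly 8 to 12 mm of travel.

The last picture shows the handle up, the release pad back at rest, the tag home, and the tin and card box apparently where they were. The arm was clear and the force readings were near zero.

I could not measure the pin depth or the foot's squeeze directly. I judged them from the firm lock and the handle staying down. I did not look at the tape measure again at the end, but the arm did not pass near it at low height. No check failed or disagreed beyond a few pixels in the pose fit.

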